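# Unlock the blade-drum rail and slide the drum out

## Robot

A 7-joint arm with a two-finger parallel gripper is mounted at the origin on the work surface. World frame = base frame: x ahead of the robot, y to its left, z up, the work surface at z = 0. Lengths are in m, angles in degrees, forces in N, time in s.
With the tool pointing down it reaches from about 0.35 to 0.9 m from the base axis. Payload 8.1 kg.
Tool frame: the origin (TCP) lies at the very end of the fingers, on their centre line; the grasp point (between the pads) lies r.grip_point_offset behind it (r.grip_point_offset is the distance from the TCP to the grasp point, in m); z points along the fingers, y is the direction in which the jaws open and shut (so a half turn about z gives the same grasp; the last joint's range is limited). The gripper opens to 92 mm and grips with 3 to 60 N. Pads are 19 mm wide; open, the fingers measure 130 mm over their backs; the gripper's body (75 mm by 190 mm) begins 47 mm behind the grasp point.
Start: joints at [64.939, 24.895, 1.432, 90.138, -0.665, 64.973, -4.303], TCP at [0.205, -0.59, 0.197] pointing down, gripper open.
Joint ranges: [-149.89, 149.89], [-25.12, 119.58], [-72.63, 75.52], [4.76, 147.25], [-75.54, 255.54], [6.69, 114.76], [-157.13, 157.13]. Speed limits (degrees/s): [127.2, 127.2, 172.46, 172.46, 180, 180, 180].

## Interface

Orientations are given as a 3x3 rotation matrix whose columns are the frame's x, y, z axes.
In Python, from bench import r, fingers, planner, viewer, job, models gives the robot as it stands. Calls block until the motion is done:
- r.goto(position, orientation): joint-space move of the TCP to a pose.
- r.move_linear(position, rate=0.15, ori=None): straight line of the TCP; ori=None keeps the orientation; rate is the mean speed in m/s.
- r.move_joints(angles): joint-space move.
- fingers.command_gripper(opening, effort=None): finger opening in m; effort is the grip in N (None keeps the last); returns when the fingers have stopped.
- r.hold(seconds).
- planner.solve_ik(position, orientation): joint angles nearest the present ones, or None.
- r.observe(): the state.
- viewer.get_image(name): name is "scene" or "side" or "wrist"; returns a dict with "image" (384x512x3 uint8, red, green, blue), "fovy" (degrees; the focal length in pixels is half the picture's height over the tangent of half this angle, whatever the lens; pixels are square), "cx", "cy" (the principal point, pixels), "cam_to_world" (4x4, takes a point from camera to world coordinates). Camera axes: x right, y up, looking along -z (the intrinsics and any distortion apply to the point x, -y, -z); pixel columns grow to the right and rows downward; lengths in m; the calibration is good to about 2 mm. A picture is of the moment at which its call begins. There is no depth.
A pose or a line that the arm cannot do raises r.IKError and nothing moves.
- job.job_done(): hands the job in, once; it reports no verdict.
Trained networks look in the newest picture that a camera, given by its name, has taken for a name from the list of things; names that differ only in an ending like _2 or _b are one class to them, and where a whole thing is asked for, a point or a joint stands for the part that bears it (a point fixed in the world has none). Each returns a list of dicts, best first, with "confidence" (0 to 1); they miss things now and then, are a little off and sometimes report something else, mostly with a low value. They report only what shows in the picture. A call takes as long as a camera call. They do not tell look-alikes from the thing itself.
- models.find_in(camera, thing): "point" ([column, row] in pixels, amid what is visible of it).
- models.place_of(camera, thing): "point" ([column, row] in pixels: a listed point, or the origin of a listed thing).
The state is a dict: "t": time; "qpos": joint angles; "dq": joint speeds; "tau": joint torques, N m; "tcp_pos": TCP position; "tool_rot": TCP orientation; "force": force on the tool from outside, world axes, zero at the start; "ft_torque": the same for the moment, N m; "gripper_width": finger opening in m.
Only numpy, scipy, OpenCV 4.12 (cv2) and the standard library are available. Lean on these libraries where they do the work, as an engineer would, in place of code of your own. Each camera call takes 0.05 s, during which the arm holds its last target.

## Task

Turn the three black dials of the lock rail so that each orange vane points at its green mark. Then slide the red stop collar off the free end of the steel bar by its push tab, on towards the far end of its channel, and after it slide the white blade drum off the bar so that it drops into the black-lined tray beyond the bar's end. Leave the dials at their marks and do not shove or knock over the bottles and vessels around.

Things in the scene. Friction and masses are not known exactly. Their poses are not given: they have to be found in the camera images.
- lock_rail: The lock rail, a fixed white base plate 215 mm (x) by 390 mm (y -190 to 200), 12 thick. Origin on the bench under it; 'rail frame' in these texts is its frame, in mm. Dials in a row at x -45. Behind them a channel along y for the collar's lock bar: end stop at y 189, aluminium rail behind it x 7 to 13, 30 high. Bar post: y -185 to -171, x 40 to 70, 74 high.
- bar_end (a point): Centre of the free end of the fixed steel bar, at (55, 60, 60) in the rail frame. The bar, 16 mm diameter, runs from the grey post along the rail's +y to here at height 60.
- tray (a point): Middle of the floor of the catch tray beyond the bar's end, at (57, 128, 12) in the rail frame: black liner, x 13 to 100, y 63 to 194, blue walls 32 high, two black ribs 4 mm high along y at x 38 and 72 that keep the drum from rolling.
- dial_a (a joint): Dial a (at the rail's -y end), black disc 64 mm across, top at height 37, upright axis at (-45, -125) of the rail frame. Value in rad, positive counter-clockwise from above, -2.6 to 2.6: at v the vane points along the rail frame's (-cos v, -sin v). Code (green mark): 0.7. Stiff (0.12 N m, 5.5 N at 22 mm radius), stays where left; push the vane's side, either way.
- dial_b (a joint): Dial b (the middle one), black disc 64 mm across, top at height 37, upright axis at (-45, -55) of the rail frame. Value in rad, positive counter-clockwise from above, -2.6 to 2.6: at v the vane points along the rail frame's (-cos v, -sin v). Code (green mark): -0.75. Stiff (0.12 N m, 5.5 N at 22 mm radius), stays where left; push the vane's side, either way.
- dial_c (a joint): Dial c (nearest the tray), black disc 64 mm across, top at height 37, upright axis at (-45, 15) of the rail frame. Value in rad, positive counter-clockwise from above, -2.6 to 2.6: at v the vane points along the rail frame's (-cos v, -sin v). Code (green mark): 0.45. Stiff (0.12 N m, 5.5 N at 22 mm radius), stays where left; push the vane's side, either way.
- dial_a_tip (a point): On top (height 65) of dial a's orange vane, 22 mm from the axis. The vane is 10 mm thick, from the axis out to 30 mm radius, height 37 to 65, with a white line along its top; an orange hub, 12 mm diameter, stands on the axis up to height 68.
- dial_b_tip (a point): On top (height 65) of dial b's orange vane, 22 mm from the axis. The vane is 10 mm thick, from the axis out to 30 mm radius, height 37 to 65, with a white line along its top; an orange hub, 12 mm diameter, stands on the axis up to height 68.
- dial_c_tip (a point): On top (height 65) of dial c's orange vane, 22 mm from the axis. The vane is 10 mm thick, from the axis out to 30 mm radius, height 37 to 65, with a white line along its top; an orange hub, 12 mm diameter, stands on the axis up to height 68.
- dial_a_mark (a point): Top of the green mark beside dial a, 40.5 mm from its axis; height 37. The other, thinner grey ticks mean nothing.
- dial_b_mark (a point): Top of the green mark beside dial b, 40.5 mm from its axis; height 37. The other, thinner grey ticks mean nothing.
- dial_c_mark (a point): Top of the green mark beside dial c, 40.5 mm from its axis; height 37. The other, thinner grey ticks mean nothing.
- stop_collar: Loose red stop collar on a steel toothed lock bar (220 x 24 x 12 mm) in the channel, 0.35 kg; origin under it, below the collar's rear face, starting at (0, 30, 12) in the rail frame, same axes. Hidden discs in the dials hold it (some mm of play) till all are within 0.15 rad of their codes (it must not be used to force a half-set dial round); then it slides freely to +y, at most 133 mm. Slide it 110 to 130 to make room for the drum.
- push_tab (a point): Top edge, middle, of the rear (-y) face of the red push tab at the lock bar's tail; starts at (-3.5, -165, 70) in the rail frame. The tab is 17 mm wide in x, 12 mm thick in y, height 24 to 70. Push it to +y.
- collar_rear (a point): Centre of the rear (-y) face of the square red collar, on the bar's axis; past bar_end once the collar is off. The collar is 44 mm square, 25 mm along y, height 38 to 82, hole 24 mm square. Its red arm rises from the lock bar at rail x -4 to 5, just behind dial c: keep clear of it while turning that dial.
- blade_drum: Loose white hollow drum with blue windows, 0.25 kg, 58 mm diameter, 72 mm long along its y, bore 30. Hangs by its bore on the bar between post and collar, height 24 to 82; push its rear end face. Origin at its middle on its axis: height 53 on the bar, 41 in the tray. A push high up may tip it nose down at the bar end; a low one, beside the bar, does not.
- amber_bottle: Bystander: brown bottle, 68 mm diameter, 115 mm high, origin under its base.
- white_bottle: Bystander: white bottle with a blue cap, 64 mm diameter, 120 mm high, origin under its base.
- jar: Bystander: clear jar with white cap, 60 mm diameter, 75 mm high, origin under its base.
- slide_box: Bystander: open blue slide box with divisions, 70 x 130 x 35 mm, origin under its base.
- beaker: Bystander: clear cup, 72 mm rim diameter, 90 mm high, origin under its base.
- stain_dish: Bystander: open green dish, 100 x 85 x 60 mm, origin under its base.
- specimen_pot: Bystander: white pot with a yellow cap, 42 mm diameter, 55 mm high, standing on the front of the base plate beside the channel's far part; origin under its base.
Not all that is in view belongs to the job. Leave any yellow look-alike of the stop_collar alone.

How it is judged (in metres and radians):
On the way, in this order (a step that is already met when the one before it is completed fails the run):
1. all three vanes point at their green marks, with the collar still on the bar (value of joint dial_a between 0.55 and 0.85 rad and value of joint dial_b between -0.9 and -0.6 rad and value of joint dial_c between 0.3 and 0.6 rad and y of collar_rear in the frame of lock_rail below 0.05 m), for 0.2 s.
2. the stop collar is off the bar's free end, with the drum still on the bar (y of collar_rear in the frame of lock_rail above 0.063 m and z of blade_drum in the frame of lock_rail above 0.05 m and y of blade_drum in the frame of lock_rail below 0.075 m), for 0.1 s.
At the end, for the whole second after the job is handed in: Dials within 0.2 rad of their codes (0.15 when set), the collar's rear face at least 3 mm past the bar's end, the drum at rest off the bar in the tray: its middle at least 34 mm beyond the bar's end, inside the tray walls, lower than 47 mm above the bench (value of joint dial_a between 0.5 and 0.9 rad and value of joint dial_b between -0.95 and -0.55 rad and value of joint dial_c between 0.25 and 0.65 rad and y of collar_rear in the frame of lock_rail above 0.063 m and y of blade_drum in the frame of lock_rail between 0.094 and 0.2 m and x of blade_drum in the frame of lock_rail between 0.02 and 0.1 m and z of blade_drum in the frame of lock_rail below 0.047 m and linear speed of each of blade_drum, stop_collar below 0.02 m/s); the robot touches nothing.
It fails at once if a bottle, jar, box, beaker, dish or pot is shoved more than 30 mm (distance of any of amber_bottle, white_bottle, jar, slide_box, beaker, stain_dish, specimen_pot from where it was at the start of the episode above 0.03 m).
It fails at once if one of them is tipped over (angle between any of amber_bottle, white_bottle, jar, slide_box, beaker, stain_dish, specimen_pot's own z axis and vertical above 0.5 rad).
It also fails if it takes over 72 s, if anything falls off the work surface, if the arm or the gripper's body presses on something with over 40 N, if the wrist force passes 120 N, or if a joint passes its speed limit or range.

## Working session

There is one attempt and no reset: what is moved stays moved. The work goes in short steps, each a Python script; the robot and the scene stay as the last script left them, time stands still between calls to the robot, and variables do not carry over. Pictures are saved under pics/ and viewed, and the job is handed in when it is done.

```bash
ls; mkdir -p pics
python3 - <<'E'
from bench import r, fingers, planner, viewer, job, models
import cv2
o=r.observe(); print(o['t'],o['tcp_pos'],o['gripper_width'],r.grip_point_offset)
for c in ['scene','side','wrist']:
    d=viewer.get_image(c); cv2.imwrite(f'pics/{c}0.png',d['image'][:,:,::-1]); print(c,{k:v for k,v in d.items() if k!='image'})
E
```

```text
pics
0.0 [ 0.20511336 -0.58978066  0.19603532] 0.09165348723439423 0.0188
scene {'fovy': 55.4549669092049, 'cx': 253.47416486331613, 'cy': 192.53925591596197, 'cam_to_world': array([[-0.00686458, -0.82354304,  0.56721225,  1.1138837 ],
       [ 0.99995679, -0.00920937, -0.00126942,  0.01711133],
       [ 0.00626909,  0.56717903,  0.82357067,  1.01573274],
       [ 0.        ,  0.        ,  0.        ,  1.        ]])}
side {'fovy': 52.921991099752674, 'cx': 246.54294112691923, 'cy': 190.63545677563064, 'cam_to_world': array([[-0.9991427 ,  0.02550365, -0.03261012,  0.43001134],
       [-0.04138453, -0.63594796,  0.77062151,  0.89620905],
       [-0.00108468,  0.77131042,  0.63645822,  0.81435797],
       [ 0.        ,  0.        ,  0.        ,  1.        ]])}
wrist {'fovy': 65.42509346054463, 'cx': 254.00386017429582, 'cy': 194.36353632913858, 'cam_to_world': array([[ 0.32912379,  0.915737  ,  0.2304415 ,  0.26590004],
       [-0.94428563,  0.31955413,  0.07880231, -0.56937116],
       [-0.00147635, -0.24353831,  0.96989016,  0.38377684],
       [ 0.        ,  0.        ,  0.        ,  1.        ]])}
```

View pics/scene0.png

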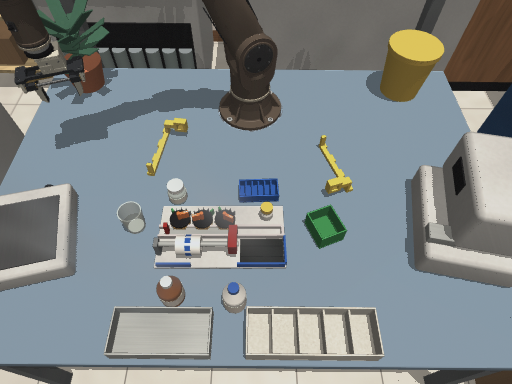

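View pics/side0.png

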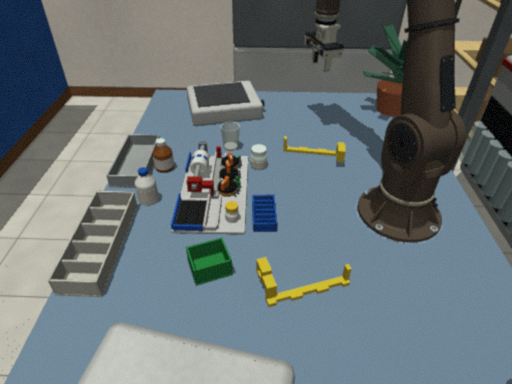

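Run:
```python
from bench import r, fingers, planner, viewer, job, models
N=['lock_rail','bar_end','tray','dial_a_tip','dial_b_tip','dial_c_tip','dial_a_mark','dial_b_mark','dial_c_mark','push_tab','collar_rear','stop_collar','blade_drum','specimen_pot','white_bottle','amber_bottle','jar','beaker','stain_dish','slide_box']
for c in ['scene','side']:
    for n in N:
        print(c,n,[(round(a['confidence'],2),[round(float(x)) for x in a['point']]) for a in models.place_of(c,n)[:4]])
print(r.observe()['t'])
```

```text
scene lock_rail [(0.67, [222, 237]), (0.62, [228, 237])]
scene bar_end [(0.98, [234, 244])]
scene tray [(0.88, [260, 251]), (0.15, [323, 229])]
scene dial_a_tip [(0.87, [184, 212]), (0.2, [322, 229])]
scene dial_b_tip [(0.7, [196, 216]), (0.21, [175, 294])]
scene dial_c_tip [(0.56, [232, 216])]
scene dial_a_mark [(0.75, [174, 209]), (0.36, [220, 235])]
scene dial_b_mark [(0.76, [212, 212])]
scene dial_c_mark [(0.8, [222, 208])]
scene push_tab [(0.95, [150, 169]), (0.91, [322, 136]), (0.41, [210, 214])]
scene collar_rear [(0.88, [180, 126]), (0.78, [334, 184]), (0.61, [230, 243]), (0.57, [176, 195])]
scene stop_collar [(0.82, [165, 134]), (0.61, [227, 238])]
scene blade_drum [(0.66, [187, 242])]
scene specimen_pot [(0.73, [268, 213]), (0.21, [171, 211])]
scene white_bottle [(0.86, [233, 304])]
scene amber_bottle [(0.5, [260, 248])]
scene jar [(0.66, [178, 198])]
scene beaker [(0.7, [139, 226]), (0.66, [269, 215])]
scene stain_dish [(0.74, [322, 228])]
scene slide_box [(0.58, [257, 195])]
side lock_rail [(0.87, [215, 190]), (0.68, [196, 185]), (0.25, [240, 178])]
side bar_end [(0.86, [
[... 227 characters left out ...]
])]
side dial_b_mark [(0.59, [236, 174]), (0.52, [217, 195])]
side dial_c_mark [(0.77, [238, 180])]
side push_tab [(0.94, [285, 136]), (0.78, [350, 264]), (0.7, [210, 271]), (0.6, [218, 147])]
side collar_rear [(0.97, [270, 272]), (0.88, [335, 151]), (0.62, [194, 181]), (0.41, [231, 215])]
side stop_collar [(0.98, [337, 155]), (0.8, [275, 299]), (0.59, [217, 193])]
side blade_drum [(0.88, [200, 163])]
side specimen_pot [(0.84, [232, 216])]
side white_bottle [(0.86, [150, 199])]
side amber_bottle [(0.63, [167, 165])]
side jar [(0.62, [258, 165]), (0.55, [224, 183]), (0.4, [209, 270])]
side beaker [(0.59, [232, 148])]
side stain_dish [(0.57, [208, 272])]
side slide_box [(0.8, [264, 215])]
2.15
```

```bash
python3 - <<'E'
import cv2
a=cv2.imread('pics/scene0.png')[195:280,140:300]; cv2.imwrite('pics/sc0z.png',cv2.resize(a,None,fx=5,fy=5,interpolation=cv2.INTER_CUBIC))
a=cv2.imread('pics/side0.png')[135:240,160:290]; cv2.imwrite('pics/si0z.png',cv2.resize(a,None,fx=5,fy=5,interpolation=cv2.INTER_CUBIC))
E
cat > h.py <<'E'
from bench import r, fingers, planner, viewer, job, models
import numpy as np, cv2
from scipy.optimize import least_squares
def proj(d,P):
    T=d['cam_to_world']; P=np.atleast_2d(P); c=(P-T[:3,3])@T[:3,:3]
    f=192/np.tan(np.radians(d['fovy'])/2)
    return np.c_[d['cx']+f*c[:,0]/-c[:,2], d['cy']+f*c[:,1]/c[:,2]]
def W(p,P):
    P=np.atleast_2d(P).astype(float)/1000; c,s=np.cos(p[2]),np.sin(p[2])
    return np.c_[p[0]+c*P[:,0]-s*P[:,1], p[1]+s*P[:,0]+c*P[:,1], P[:,2]]
def mark(x0,y0,v,rad=40.5,z=37): return [x0-rad*np.cos(v),y0-rad*np.sin(v),z]
PT={'bar_end':[55,60,60],'tray':[57,128,12],'dial_a_mark':mark(-45,-125,.7),'dial_b_mark':mark(-45,-55,-.75),'dial_c_mark':mark(-45,15,.45)}
def fit(obs,p0=(0.6,-0.1,0)):  # obs: (view, P, px)
    f=lambda p: np.concatenate([(proj(d,W(p,P))[0]-px) for d,P,px in obs])
    s=least_squares(f,p0,loss='soft_l1',f_scale=2.); return s.x,f(s.x).reshape(-1,2)
E
python3 - <<'E'
from h import *
obs=[];L=[]
S={'scene':{'bar_end':(234,244),'tray':(260,251),'dial_a_mark':(174,209),'dial_b_mark':(212,212),'dial_c_mark':(222,208)},'side':{'bar_end':(198,186),'tray':(190,217),'dial_a_mark':(239,157),'dial_b_mark':(236,174),'dial_c_mark':(238,180)}}
for c in S:
    d=viewer.get_image(c)
    for n,px in S[c].items(): obs.append((d,PT[n],px)); L.append((c,n))
p,e=fit(obs); print(p,np.degrees(p[2]))
for l,x in zip(L,e): print(l,x.round(1))
E
```

```text
[ 0.58084683 -0.08642494 -0.00594323] -0.34052212098165
('scene', 'bar_end') [ 3.4 -0.3]
('scene', 'tray') [0.5 0.9]
('scene', 'dial_a_mark') [-1.8 -0.4]
('scene', 'dial_b_mark') [-0.6 -2.5]
('scene', 'dial_c_mark') [-2.6 -0.3]
('side', 'bar_end') [-5.2  1.3]
('side', 'tray') [ 0.1 -3.5]
('side', 'dial_a_mark') [ 0.2 -1. ]
('side', 'dial_b_mark') [0.5 3.2]
('side', 'dial_c_mark') [0.  1.9]
```

View pics/sc0z.png

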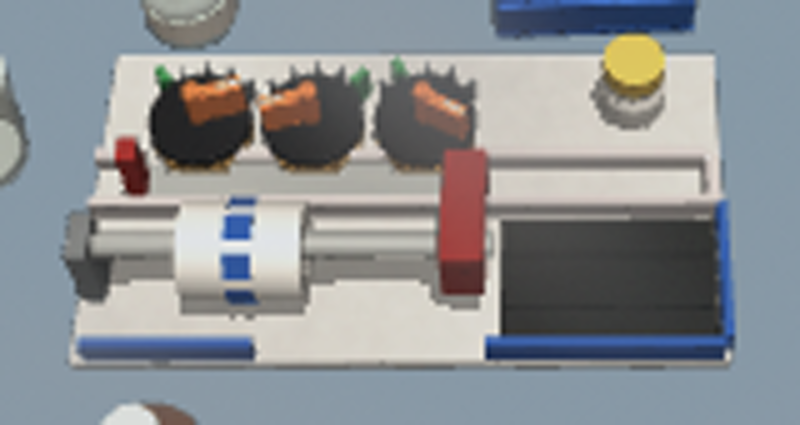

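View pics/si0z.png

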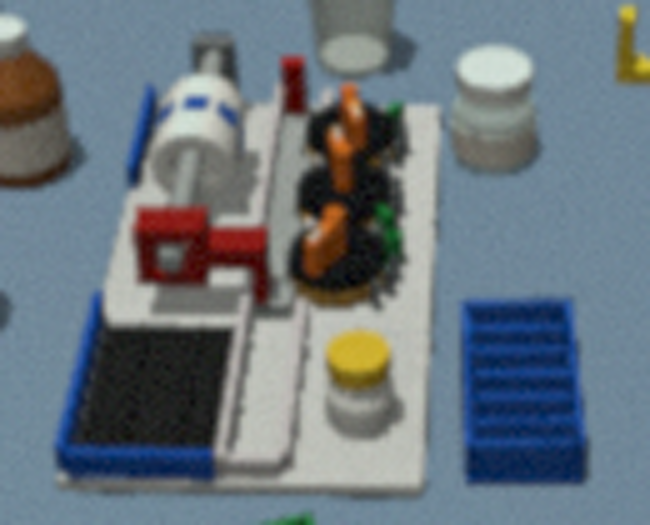

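Run:
```python
from h import *
sc=viewer.get_image('scene'); si=viewer.get_image('side')
obs=[]
def a(d,P,px,o): obs.append((d,P,(px[0]/5+o[0]-0.4,px[1]/5+o[1]-.4)))
so=(140,195); io=(160,135)
a(sc,[-107.5,-190,12],(118,55),so);a(sc,[-107.5,200,12],(717,55),so);a(sc,[107.5,200,6],(733,363),so);a(sc,[107.5,-190,6],(70,363),so)
a(si,[-107.5,-190,12],(440,103),io);a(si,[-107.5,200,12],(424,490),io);a(si,[107.5,200,6],(60,485),io)
p,e=fit(obs); print(p,np.degrees(p[2])); print(e.round(1))
o=r.observe(); d=viewer.get_image('wrist'); R=o['tool_rot']; T=d['cam_to_world']
print(R.round(3)); print('cam in tool',R.T@(T[:3,3]-o['tcp_pos']), (R.T@T[:3,:3]).round(3))
```

```text
[ 0.57954292 -0.08446004  0.01280212] 0.7335074931961075
[[-0.3 -0.8]
 [-0.4 -1. ]
 [ 0.   0.1]
 [-0.2  0.5]
 [ 0.3  0.7]
 [-0.  -0.3]
 [-1.   0.7]]
[[ 0.945  0.328 -0.   ]
 [ 0.328 -0.945  0.   ]
 [-0.    -0.    -1.   ]]
cam in tool [ 0.06410077  0.00036904 -0.18766893] [[ 0.001  0.97   0.243]
 [ 1.    -0.001 -0.   ]
 [ 0.     0.243 -0.97 ]]
```

Run:
```python
from h import *
R=np.array([[1,0,0],[0,-1,0],[0,0,-1.]])
P=[0.475,-0.13,0.20]
print(planner.solve_ik(P,R))
r.goto(P,R)
o=r.observe();print(o['t'],o['tcp_pos'],o['qpos'])
d=viewer.get_image('wrist');np.save('w1.npy',d,allow_pickle=True);cv2.imwrite('pics/w1.png',d['image'][:,:,::-1])
for n in ['dial_a_tip','dial_b_tip','dial_c_tip','dial_a_mark','dial_b_mark','dial_c_mark','bar_end','push_tab']:
    print(n,[(round(a['confidence'],2),[round(float(x)) for x in a['point']]) for a in models.place_of('wrist',n)[:3]])
```

```text
[ 21.33420153  13.45561307 -14.79719175 106.91818389   3.93032822
  60.11530051 -85.03456746]
4.325 [ 0.47489837 -0.13104086  0.19997041] [ 21.38640021  13.46832131 -14.73606032 106.90257126   3.94130867
  60.11822268 -85.00290238]
dial_a_tip []
dial_b_tip [(0.75, [287, 120]), (0.68, [214, 84]), (0.37, [146, 19])]
dial_c_tip [(0.69, [180, 116]), (0.2, [310, 129])]
dial_a_mark [(0.63, [286, 118])]
dial_b_mark [(0.64, [239, 151]), (0.4, [291, 21])]
dial_c_mark [(0.56, [218, 158])]
bar_end [(0.57, [146, 19])]
push_tab [(0.87, [372, 77]), (0.19, [434, 114])]
```

View pics/w1.png

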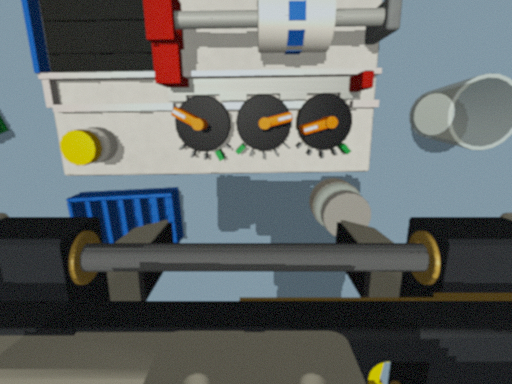

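Run:
```python
import cv2
a=cv2.imread('pics/w1.png')
cv2.imwrite('pics/w1z.png',cv2.resize(a[80:180,165:390-25],None,fx=4,fy=4,interpolation=cv2.INTER_CUBIC))
```

```text
(no output)
```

View pics/w1z.png

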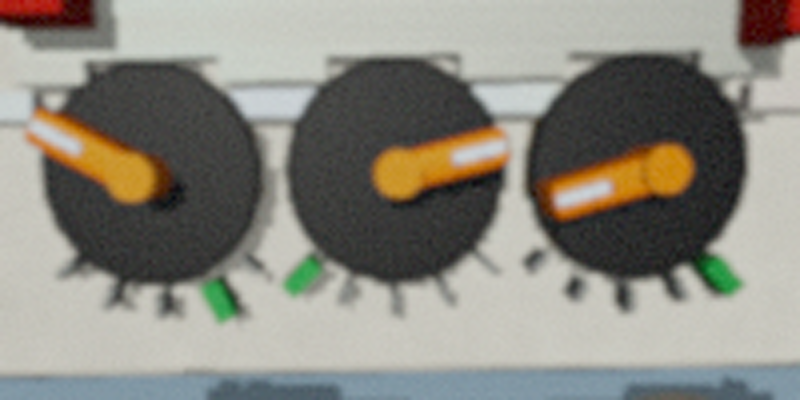

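```bash
cat >> h.py <<'E'
AX={'a':(-45,-125),'b':(-45,-55),'c':(-45,15)}; CODE={'a':.7,'b':-.75,'c':.45}
def ray(d,px,z):
    f=192/np.tan(np.radians(d['fovy'])/2);T=d['cam_to_world']
    v=T[:3,:3]@np.array([(px[0]-d['cx'])/f,-(px[1]-d['cy'])/f,-1]); o=T[:3,3]
    return o+v*(z-o[2])/v[2]
def toR(p,P):
    c,s=np.cos(p[2]),np.sin(p[2]); dx,dy=P[0]-p[0],P[1]-p[1]
    return np.array([c*dx+s*dy,-s*dx+c*dy,P[2]])*1000
E
python3 - <<'E'
from h import *
d=np.load('w1.npy',allow_pickle=True).item()
g=lambda x,y:(x/4+165-.375,y/4+80-.375)
hub={'c':g(133,177),'b':g(399,174),'a':g(667,169)}; tip={'c':g(38,131),'b':g(503,150),'a':g(557,198)}
mk={'c':g(219,299),'b':g(302,274),'a':g(719,272)}
obs=[]
for k in 'abc':
    obs+=[(d,[*AX[k],68],hub[k]),(d,mark(*AX[k],CODE[k]),mk[k])]
p,e=fit(obs);print('hub+mark',p,np.degrees(p[2]));print(e.round(1))
sc=viewer.get_image('scene'); si=viewer.get_image('side')
def a(dd,P,px,o): obs.append((dd,P,(px[0]/5+o[0]-0.4,px[1]/5+o[1]-.4)))
so=(140,195); io=(160,135)
a(sc,[-107.5,-190,12],(118,55),so);a(sc,[-107.5,200,12],(717,55),so);a(sc,[107.5,200,6],(733,363),so);a(sc,[107.5,-190,6],(70,363),so)
a(si,[-107.5,-190,12],(440,103),io);a(si,[-107.5,200,12],(424,490),io);a(si,[107.5,200,6],(60,485),io)
p,e=fit(obs);print('all',p,np.degrees(p[2]));print(e.round(1))
for k in 'abc':
    t=toR(p,ray(d,tip[k],.065)); h=toR(p,ray(d,hub[k],.068)); v=t-h; print(k,h.round(1),np.hypot(*v[:2]),np.arctan2(-v[1],-v[0]))
for n,px in dict(push_tab=None).items(): pass
for n in ['jar','beaker','slide_box','amber_bottle','white_bottle','specimen_pot']: pass
for n,c,px in [('jar','scene',(178,198)),('jar','side',(258,165)),('beaker','scene',(139,226)),('beaker','side',(232,148)),('slide_box','scene',(257,195)),('slide_box','side',(264,215)),('white','scene',(233,304)),('white','side',(150,199)),('amber','scene',(172,303)),('amber','side',(167,165)),('pot','scene',(268,213)),('pot','side',(232,216)),('dish','side',(208,272))]:
    dd=sc if c=='scene' else si; print(n,c,toR(p,ray(dd,px,0.012 if n=='pot' else 0)).round(0))
E
```

```text
hub+mark [ 0.58021496 -0.0868818   0.01392067] 0.7975957189025623
[[ 0.3 -0.4]
 [ 1.7  0.7]
 [-0.1 -0.6]
 [-0.2  0.6]
 [-0.8 -0.4]
 [-0.5  0.5]]
all [ 0.58009697 -0.08655718  0.01504588] 0.8620653243051427
[[ 0.1 -0.4]
 [ 1.5  0.7]
 [-0.3 -0.6]
 [-0.5  0.7]
 [-1.1 -0.2]
 [-0.7  0.6]
 [-1.1 -0.5]
 [-1.1 -0.9]
 [-0.6  0.1]
 [-0.9  0.8]
 [ 0.   0.3]
 [-0.  -0.8]
 [-0.9  0.3]]
a [ -45.4 -125.    68. ] 28.773596917665053 -1.324353238868159
b [-45.6 -55.3  68. ] 27.8880030380176 1.7742353624849705
c [-45.3  13.9  68. ] 27.32805261039797 -2.025339361958496
jar scene [-143. -144.    0.]
jar side [-146. -148.    0.]
beaker scene [ -37. -256.    0.]
beaker side [ -46. -257.    0.]
slide_box scene [-154.  119.    0.]
slide_box side [-165.  115.    0.]
white scene [213.  48.   0.]
white side [203.  49.   0.]
amber scene [ 209. -123.    0.]
amber side [ 182. -140.    0.]
pot scene [-76. 154.  12.]
pot side [-68. 135.  12.]
dish side [-15. 339.   0.]
```

```bash
cat >> h.py <<'E'
p=np.array([0.5801,-0.0867,0.0145])
def Rt(ang): # tool x at rail angle ang
    a=ang+p[2]; x=np.array([np.cos(a),np.sin(a),0]); z=np.array([0,0,-1.]); return np.c_[x,np.cross(z,x),z]
def dialpose(k,v,rad,z,s,off=0):  # off mm along +x? tangential cw-> sign: + is ccw direction
    d=np.array([-np.cos(v),-np.sin(v)]); t=np.array([-d[1],d[0]])
    q=np.array(AX[k])+rad*d+off*t
    return W(p,[*q,z])[0], Rt(v+(0 if s<0 else np.pi))
V0={'a':-1.324,'b':1.774,'c':-2.025}
def sp(): 
    o=r.observe(); return 't %.2f F %s w %.4f'%(o['t'],o['force'].round(1),o['gripper_width'])
E
python3 - <<'E'
from h import *
for k in 'abc':
    for s in (1,-1):
        for v in np.linspace(V0[k],CODE[k],5):
            q=planner.solve_ik(*dialpose(k,v,20,41,s)); print(k,s,round(v,2),None if q is None else q.round(0))
# amber
sc=viewer.get_image('scene')
for n,c in [('amber_bottle','scene'),('amber_bottle','side'),('white_bottle','side')]:
    viewer.get_image(c)
    print(n,c,[(a['confidence'],a['point']) for a in models.find_in(c,n)[:2]])
E
```

```text
a 1 -1.32 [ 35.  33. -30. 106.  22.  46.  10.]
a 1 -0.82 [ 40.  34. -36. 107.  26.  48.  35.]
a 1 -0.31 [ 45.  35. -41. 107.  30.  49.  62.]
a 1 0.19 [ 57.  44. -61. 105.  46.  59.  79.]
a 1 0.7 [ 58.  45. -61. 104.  46.  60. 109.]
a -1 -1.32 [  14.   30.    0.  108.   -0.   42. -150.]
a -1 -0.82 [  19.   29.   -6.  109.    4.   42. -125.]
a -1 -0.31 [ 23.  29.  -9. 109.   7.  42. -97.]
a -1 0.19 [ 26.  30. -12. 108.   9.  43. -69.]
a -1 0.7 [ 29.  31. -16. 107.  11.  44. -42.]
b 1 1.77 [  11.   29.    0.  108.   -0.   42. -156.]
b 1 1.14 [ -25.   39.   55.  113.  -42.   50. -151.]
b 1 0.51 [ 52.  43. -61. 108.  45.  57.  90.]
b 1 -0.12 [ 41.  35. -45. 110.  32.  49.  64.]
b 1 -0.75 [ 35.  33. -37. 110.  27.  46.  31.]
b -1 1.77 [ 32.  33. -29. 106.  22.  46.   4.]
b -1 1.14 [ 28.  31. -23. 109.  16.  44. -28.]
b -1 0.51 [ 23.  29. -16. 111.  12.  42. -60.]
b -1 -0.12 [ 19.  28. -12. 112.   9.  41. -95.]
b -1 -0.75 [  14.   28.   -8.  112.    6.   41. -129.]
c 1 -2.02 [ 17.  30. -23. 109.  17.  44. -41.]
c 1 -1.41 [ 23.  31. -31. 111.  22.  44. -11.]
c 1 -0.79 [ 28.  32. -38. 112.  27.  46.  21.]
c 1 -0.17 [ 34.  34. -45. 112.  32.  48.  53.]
c 1 0.45 [ 45.  41. -61. 111.  44.  56.  79.]
c -1 -2.02 [ -41.   45.   66.  114.  -51.   56. -155.]
c -1 -1.41 [ -31.   33.   44.  115.  -33.   45. -137.]
c -1 -0.79 [   7.   27.   -8.  113.    6.   40. -139.]
c -1 -0.17 [  12.   27.  -14.  114.   10.   40. -106.]
c -1 0.45 [ 16.  28. -18. 113.  12.  41. -72.]
amber_bottle scene [(0.88, [168.9, 289.2]), (0.52, [216.1, 232.9])]
amber_bottle side [(0.44, [231.4, 161.8])]
white_bottle side [(0.83, [144.0, 186.4]), (0.58, [232.8, 210.5])]
```

```bash
cat >> h.py <<'E'
def turn(k,v0,s,rad=20,op=.028,off=0,z=41,n=6,over=0.,eff=25):
    P,R=dialpose(k,v0,rad,110,s,off)
    r.goto(P,R); fingers.command_gripper(op,eff); print('above',sp())
    P,R=dialpose(k,v0,rad,z,s,off); r.move_linear(P,rate=.12,ori=R); print('down',sp(),(r.observe()['tcp_pos']-P).round(4))
    if abs(r.observe()['force'][2])>8: print('STOP');return
    fingers.command_gripper(.0,eff); print('grip',sp())
    vs=np.linspace(v0,CODE[k]+over,n+1)[1:]
    st=abs(vs[1]-vs[0]); 
    for v in vs:
        P,R=dialpose(k,v,rad,z,s); r.move_linear(P,rate=rad/1000*st/.55,ori=R)
    print('turned',sp())
    fingers.command_gripper(op,eff)
    P,R=dialpose(k,vs[-1],rad,110,s); r.move_linear(P,rate=.15,ori=R); print('up',sp())
E
python3 - <<'E'
from h import *
turn('a',V0['a'],-1)
d=viewer.get_image('side');cv2.imwrite('pics/s2.png',cv2.resize(d['image'][100:250,130:330,::-1],None,fx=4,fy=4))
E
```

```text
above t 7.40 F [ 0.8  0.  -0. ] w 0.0281
down t 8.12 F [ 0.7 -0.6  0.4] w 0.0279 [ 0.0004 -0.0001  0.0004]
grip t 8.77 F [ 0.2  0.1 -0.9] w 0.0002
turned t 12.97 F [ 0.7 -0.2  0.7] w 0.0004
up t 14.24 F [-0.9  0.2 -0.5] w 0.0278
```

View pics/s2.png

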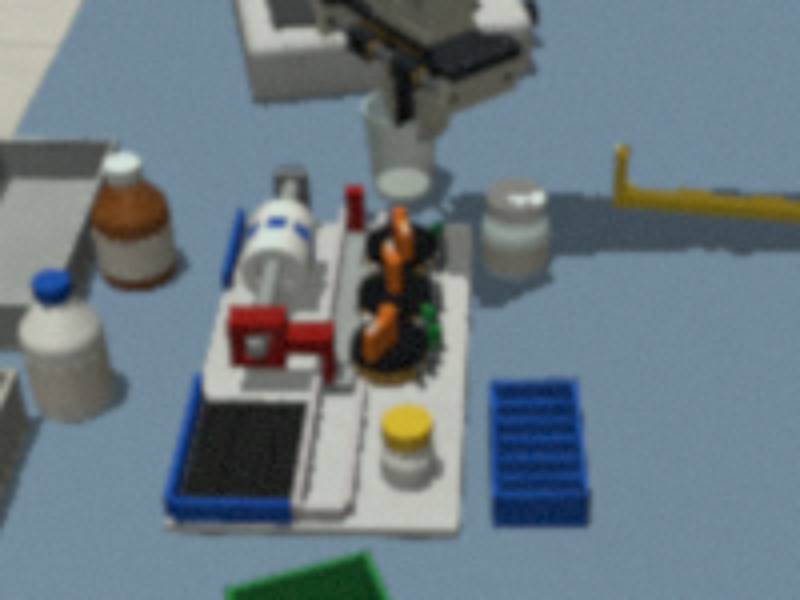

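Run:
```python
from h import *
r.goto([0.475,-0.13,0.20],np.array([[1,0,0],[0,-1,0],[0,0,-1.]]))
d=viewer.get_image('wrist');np.save('w2.npy',d,allow_pickle=True);cv2.imwrite('pics/w2.png',cv2.resize(d['image'][80:180,165:365,::-1],None,fx=4,fy=4,interpolation=cv2.INTER_CUBIC))
print(sp())
for k in 'abc': print(k,[dialpose(k,V0[k],20,65,-1)[0].round(3)],proj(d,dialpose(k,V0[k],20,65,-1)[0]).round(0))
```

```text
t 15.06 F [-0.3  0.7  0.1] w 0.0277
a [array([ 0.532, -0.193,  0.065])] [[313. 126.]]
b [array([ 0.54 , -0.162,  0.065])] [[283. 118.]]
c [array([ 0.543, -0.054,  0.065])] [[180. 115.]]
```

View pics/w2.png

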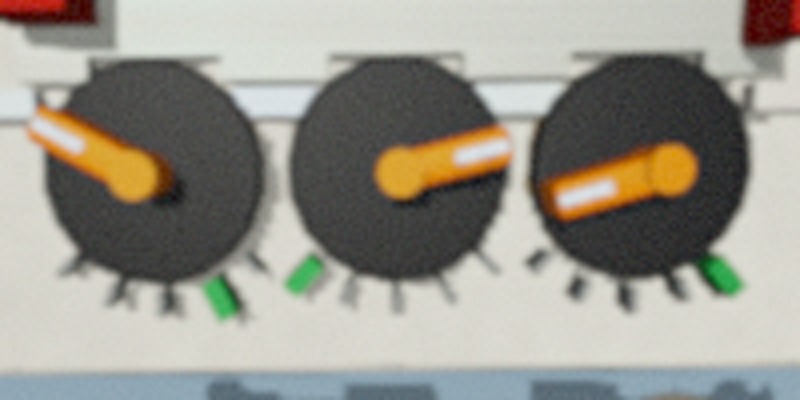

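Run:
```python
from h import *
d=viewer.get_image('side'); im=d['image'][:,:,::-1].copy()
P,R=dialpose('a',.7,20,110,-1); q=proj(d,P)[0]; print('earlier tip px in s2',(q-[130,100])*4)
o=r.observe(); t=o['tcp_pos']; R=o['tool_rot']; w=o['gripper_width']/2
for off in (-w,0,w):
    q=proj(d,t+R[:,1]*off)[0]; cv2.circle(im,tuple(int(round(x*1)) for x in q),1,(0,0,255),-1); print(q)
cv2.imwrite('pics/s3.png',cv2.resize(im[60:200,170:330],None,fx=4.5,fy=4.5))
```

```text
earlier tip px in s2 [413.9405461  160.38032819]
[245.90355558 134.55648536]
[246.0935043  132.19461671]
[246.28005921 129.87494751]
```

View pics/s3.png

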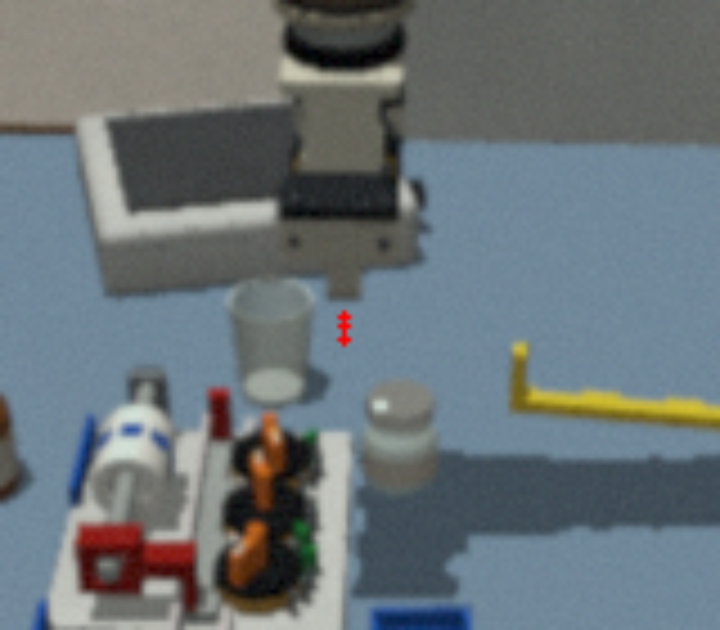

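Run:
```python
from h import *
ims=[]
for i,(P,ang) in enumerate([((0.50,-0.0,0.18),0),((0.50,-0.0,0.18),np.pi/2)]):
    R=Rt(ang); r.goto(np.array(P),R); 
    o=r.observe(); t=o['tcp_pos']; R=o['tool_rot']; w=o['gripper_width']/2
    for c in ('scene','side'):
        d=viewer.get_image(c); im=d['image'][:,:,::-1].copy()
        m=proj(d,t)[0]; x0,y0=int(m[0])-35,int(m[1])-30
        im=cv2.resize(im[y0:y0+60,x0:x0+70],None,fx=5,fy=5,interpolation=cv2.INTER_CUBIC)
        for off in (-w-.019,-w,0,w,w+.019):
            q=(proj(d,t+R[:,1]*off)[0]-[x0,y0]+.5)*5; cv2.circle(im,tuple(int(x) for x in q),2,(0,0,255),-1)
        ims.append(im)
cv2.imwrite('pics/tip.png',np.vstack([np.hstack(ims[:2]),np.hstack(ims[2:])])); print(sp(),t)
```

```text
t 17.20 F [-0.4  0.7  0.5] w 0.0281 [ 5.00022195e-01 -4.82525890e-04  1.80013015e-01]
```

View pics/tip.png

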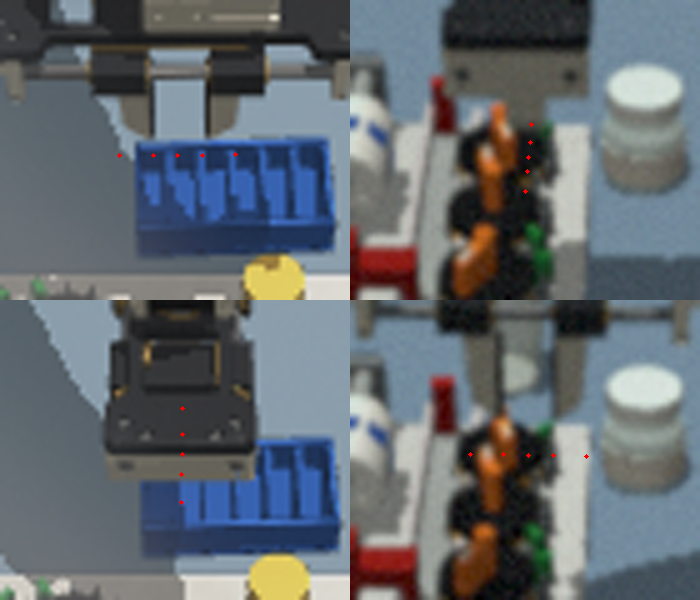

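Run:
```python
from h import *
k='a';s=-1;v=V0[k]
P,R=dialpose(k,v,20,45,s); 
r.goto(*dialpose(k,v,20,60,s)); fingers.command_gripper(.028,25)
r.move_linear(P,rate=.12,ori=R); f0=r.observe()['force']; print(sp())
for z in np.arange(42,-6,-2.5):
    P,R=dialpose(k,v,20,z,s)
    r.move_linear(P,rate=.06)
    f=r.observe()['force']-f0
    if np.linalg.norm(f)>4: print('contact',z,f.round(1),r.observe()['tcp_pos'][2]);break
print(sp())
d=viewer.get_image('wrist');cv2.imwrite('pics/w4.png',d['image'][:,:,::-1])
```

```text
t 19.65 F [ 0.4 -0.2  0.6] w 0.0280
contact 7.0 [-1.1 -0.7  5.1] 0.0074415136770243084
t 23.40 F [-0.7 -1.   5.8] w 0.0281
```

View pics/w4.png

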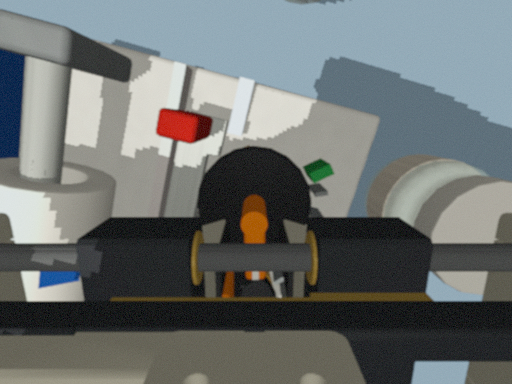

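```bash
cat >> h.py <<'E'
ZO=29.5
def turn2(k,v0,v1,s,rad=20,z=41,op=.028,eff=25,lift=80,T=.5):
    z=z-ZO
    P,R=dialpose(k,v0,rad,z,s); r.move_linear(P,rate=.06,ori=R)
    fingers.command_gripper(.0,eff); print('grip',sp())
    if r.observe()['gripper_width']<.006: print('NOT GRIPPED'); return False
    n=int(np.ceil(abs(v1-v0)/.42)); vs=np.linspace(v0,v1,n+1)[1:]; st=abs(vs[0]-v0)
    for v in vs:
        P,R=dialpose(k,v,rad,z,s); r.move_linear(P,rate=rad/1000*st/T,ori=R)
        f=np.linalg.norm(r.observe()['force']); 
        if f>30: print('force',v,sp())
    print('turned',sp())
    fingers.command_gripper(op,eff)
    P,R=dialpose(k,vs[-1],rad,lift-ZO,s); r.move_linear(P,rate=.15,ori=R); print('up',sp())
    return True
def approach(k,v0,s,rad=20,z=41,op=.028,off=0,hi=80):
    r.goto(*dialpose(k,v0,rad,hi-ZO,s,off)); fingers.command_gripper(op,25); f0=r.observe()['force']
    for zz in (66,z+8,z):
        P,R=dialpose(k,v0,rad,zz-ZO,s,off); r.move_linear(P,rate=.08,ori=R)
        f=r.observe()['force']-f0
        if np.linalg.norm(f)>5: print('contact at',zz,f.round(1)); return False
    print('down',sp()); return True
E
python3 - <<'E'
from h import *
turn2('a',V0['a'],CODE['a'],-1)
E
```

```text
grip t 24.14 F [ 3.1  0.6 -3.2] w 0.0097
turned t 27.39 F [ 6.1  2.9 -6.1] w 0.0093
up t 28.34 F [-0.7  0.6 -0.3] w 0.0280
```

Gripped the vane (9.7 mm) and turned. Next dial b, same way.

Run:
```python
from h import *
if approach('b',V0['b'],-1): turn2('b',V0['b'],CODE['b'],-1)
d=viewer.get_image('side');cv2.imwrite('pics/s5.png',cv2.resize(d['image'][100:250,130:330,::-1],None,fx=4,fy=4))
```

```text
down t 30.27 F [-0.1  0.1  0.6] w 0.0278
grip t 30.97 F [ 3.4 -0.4 -1.7] w 0.0098
turned t 35.52 F [-0.9  3.6  7.6] w 0.0098
up t 36.47 F [ 0.1 -0.5 -0.8] w 0.0280
```

View pics/s5.png

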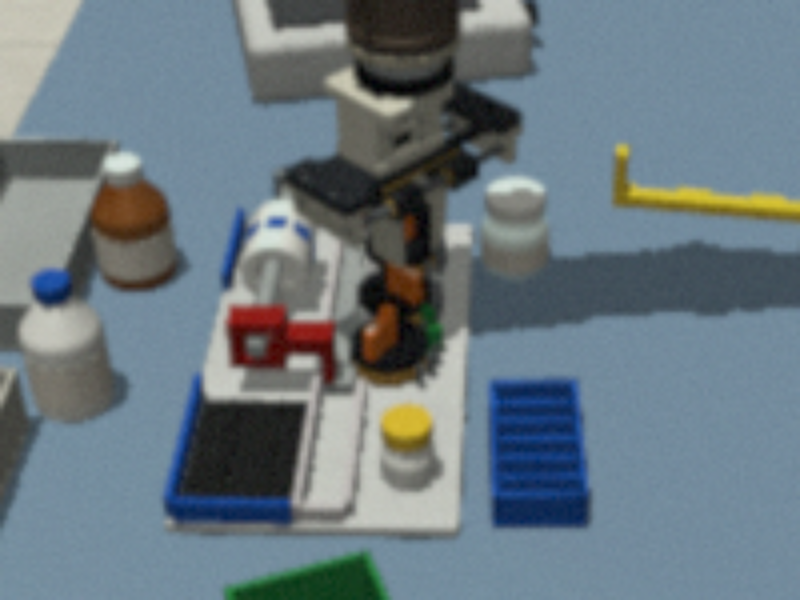

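```bash
sed -i 's/P,R=dialpose(k,v0,rad,z,s); r.move_linear(P,rate=.06,ori=R)$/P,R=dialpose(k,v0,rad,z,s,off); r.move_linear(P,rate=.06,ori=R)/; s/lift=80,T=.5)/lift=80,T=.5,off=0)/' h.py
python3 - <<'E'
from h import *
if approach('c',V0['c'],1,rad=18,op=.019,off=2.5): turn2('c',V0['c'],CODE['c'],1,rad=18,op=.024,off=2.5)
R=np.array([[1,0,0],[0,-1,0],[0,0,-1.]])
r.goto([0.475,-0.13,0.17],R)
d=viewer.get_image('wrist');np.save('w6.npy',d,allow_pickle=True);cv2.imwrite('pics/w6.png',d['image'][:,:,::-1])
print(sp())
E
```

```text
down t 39.15 F [-0.6 -0.  -0.3] w 0.0192
grip t 39.73 F [ 8.3 -2.6 -6.5] w 0.0101
turned t 43.53 F [5.7 2.4 2.2] w 0.0100
up t 44.43 F [ 0.1 -0.9 -0. ] w 0.0239
t 46.48 F [-0.2  0.6  0.5] w 0.0238
```

View pics/w6.png

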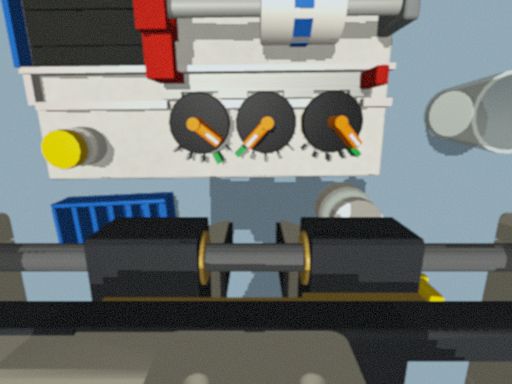

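Run:
```python
import cv2
a=cv2.imread('pics/w6.png')
cv2.imwrite('pics/w6z.png',cv2.resize(a[80:180,165:365],None,fx=4,fy=4,interpolation=cv2.INTER_CUBIC))
```

```text
(no output)
```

View pics/w6z.png

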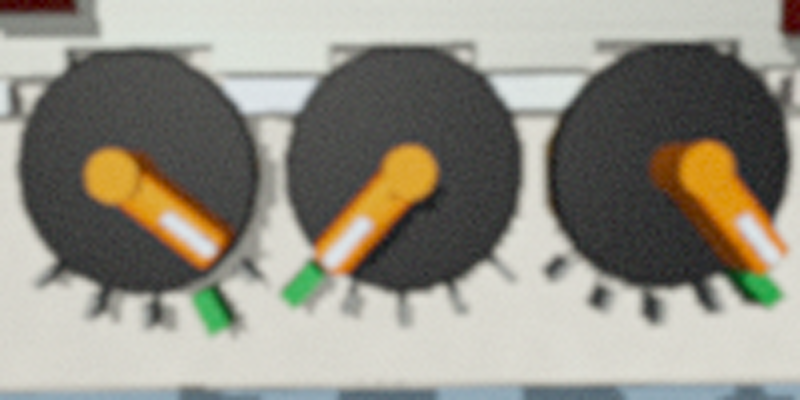

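Run:
```python
from h import *
d=np.load('w6.npy',allow_pickle=True).item()
g=lambda x,y:(x/4+165-.375,y/4+80-.375)
hub={'c':g(112,176),'b':g(410,172),'a':g(708,167)}; tip={'c':g(215,257),'b':g(327,267),'a':g(780,262)}
mk={'c':g(212,308),'b':g(303,284),'a':g(760,287)}
for k in 'abc':
    t=toR(p,ray(d,tip[k],.065)); h=toR(p,ray(d,hub[k],.068)); m=toR(p,ray(d,mk[k],.037)); v=t-h; u=m-[*AX[k],37]
    print(k,h.round(1),np.hypot(*v[:2]).round(1),np.arctan2(-v[1],-v[0]).round(3),'mark',m.round(1),np.arctan2(-u[1],-u[0]).round(3))
```

```text
a [ -44.9 -125.2   68. ] 29.9 0.715 mark [ -76.5 -149.8   37. ] 0.666
b [-45.2 -55.3  68. ] 29.8 -0.734 mark [-74.2 -28.1  37. ] -0.744
c [-45.3  14.8  68. ] 30.1 0.873 mark [-80.3  -3.6  37. ] 0.484
```

Run:
```python
from h import *
for v in (.873,.66,.45): print(planner.solve_ik(*dialpose('c',v,20,41-ZO,-1)).round(0))
k='c';s=-1;v0=.873;v1=.45
r.goto(*dialpose(k,v0,20,85-ZO,s)); f0=r.observe()['force']
P,R=dialpose(k,v0,20,60-ZO,s); r.move_linear(P,rate=.12,ori=R)
f=r.observe()['force']-f0; print(f.round(1),sp())
if np.linalg.norm(f)<5:
    P,R=dialpose(k,v0,20,41-ZO,s); r.move_linear(P,rate=.1)
    fingers.command_gripper(0,25); print('grip',sp())
    for v in (.66,v1):
        P,R=dialpose(k,v,20,41-ZO,s); r.move_linear(P,rate=.020*.21/.3,ori=R)
    print('turned',sp(),abs(r.observe()['tool_rot']-R).max())
    fingers.command_gripper(.022,25)
    P,R=dialpose(k,v1,20,110-ZO,s); r.move_linear(P,rate=.2); print('up',sp())
    for c in ('scene','side','wrist'):
        d=viewer.get_image(c);cv2.imwrite(f'pics/{c}7.png',d['image'][:,:,::-1])
a=cv2.imread('pics/side7.png')[130:205,215:260];b=cv2.imread('pics/wrist7.png')
cv2.imwrite('pics/m7.png',np.hstack([cv2.resize(a,(int(45*384/75),384),interpolation=cv2.INTER_CUBIC),b]))
```

```text
[-18.  32.  31. 116. -26.  38. -10.]
[-21.  33.  34. 117. -29.  39. -19.]
[-23.  33.  37. 117. -31.  39. -29.]
[-0.3 -0.3 -0.5] t 47.62 F [-0.   0.3 -0.5] w 0.0239
grip t 48.35 F [-0.3  0.2  5.3] w 0.0097
turned t 49.25 F [-2.   1.7  8.7] w 0.0099 0.0006695882749016002
up t 50.21 F [ 0.6  0.5 -0.9] w 0.0220
```

View pics/m7.png

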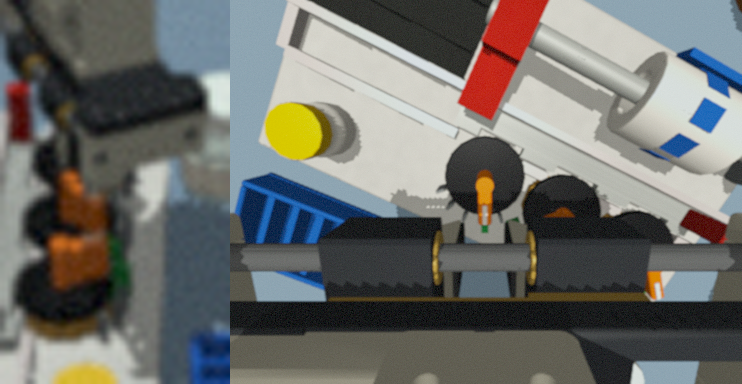

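Run:
```python
from h import *
R=Rt(0)
g=lambda y,z:W(p,[-3.5,y,z-ZO])[0]
r.goto(g(-159,95),R); fingers.command_gripper(.030,25); print(sp())
f0=r.observe()['force']
r.move_linear(g(-159,64),rate=.15); f=r.observe()['force']-f0; print(f.round(1))
d=viewer.get_image('wrist');cv2.imwrite('pics/w8.png',d['image'][:,:,::-1])
if np.linalg.norm(f)<5:
    r.move_linear(g(-159,46),rate=.12); print(sp())
    r.move_linear(g(-130,46),rate=.08); print(sp())
    if np.linalg.norm(r.observe()['force'])<20:
        r.move_linear(g(-159+9+119,46),rate=.1); print(sp())
d=viewer.get_image('scene');cv2.imwrite('pics/sc8.png',cv2.resize(d['image'][180:290,130:310,::-1],None,fx=4,fy=4,interpolation=cv2.INTER_CUBIC))
```

```text
t 51.51 F [0.  0.3 1.2] w 0.0301
[-0.5 -0.1 -0.9]
t 52.22 F [ 0.2 -0.1  1.2] w 0.0303
t 52.73 F [-0.3  0.7 -0.1] w 0.0300
t 53.87 F [-0.6  0.1  0.3] w 0.0300
```

View pics/sc8.png

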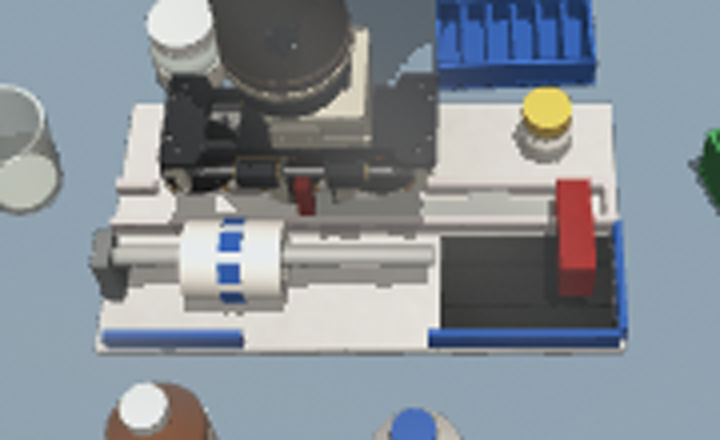

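View pics/w8.png

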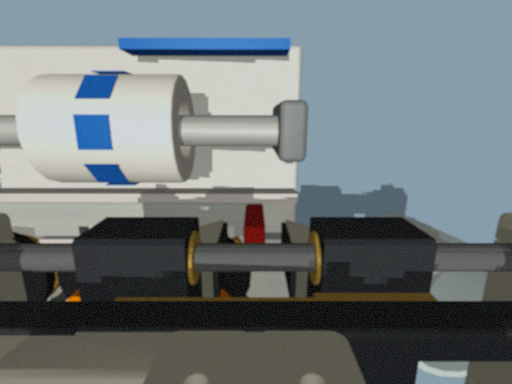

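Run:
```python
from h import *
d=viewer.get_image('scene')
print('rear',[toR(p,ray(d,(x/4+130-.4,y/4+180-.4),.053)).round(0) for x,y in ((182,262),(284,262))], 'bar end',toR(p,ray(d,(434/4+129.6,253/4+179.6),.06)).round(0),'amber',toR(p,ray(d,(145/4+129.6,408/4+179.6),.115)).round(0),'collar',toR(p,ray(d,(560/4+129.6,240/4+179.6),.082)).round(0))
w=r.observe(); t=w['tcp_pos']; r.move_linear([t[0],t[1],(95-ZO)/1000],rate=.2); print(sp())
for a in (np.pi/2,-np.pi/2):
  for y in (-150,-50,55): 
    q=planner.solve_ik(W(p,[55,y,34-ZO])[0],Rt(a)); print(a,y,None if q is None else q.round(0))
print([ (m['confidence'],m['point']) for m in models.place_of('scene','blade_drum')[:2]])
print(toR(p,ray(d,models.place_of('scene','blade_drum')[0]['point'],.053)))
```

```text
rear [array([  57., -122.,   53.]), array([ 57., -48.,  53.])] bar end [54. 61. 60.] amber [ 191. -120.  115.] collar [ 55. 152.  82.]
t 54.36 F [-0.2  0.5 -0.3] w 0.0298
1.5707963267948966 -150 [  3.  42.  20.  93. -18.  48.  32.]
1.5707963267948966 -50 [ -6.  40.  21.  98. -19.  46.  24.]
1.5707963267948966 55 [-16.  39.  21. 100. -19.  44.  16.]
-1.5707963267948966 -150 [ -19.   59.   66.   95.  -58.   66. -117.]
-1.5707963267948966 -50 [ -29.   57.   66.  100.  -58.   65. -123.]
-1.5707963267948966 55 [ -39.   57.   67.  102.  -59.   64. -131.]
[(0.97, [188.2, 244.9])]
[ 56.58086481 -84.14540922  53.        ]
```

Run:
```python
from h import *
R=Rt(np.pi/2); g=lambda y,z:W(p,[55.5,y,z-ZO])[0]
r.goto(g(-146,95),R); f0=r.observe()['force']; print(sp())
r.move_linear(g(-146,60),rate=.15); f=r.observe()['force']-f0; print(f.round(1))
if np.linalg.norm(f)<5:
    r.move_linear(g(-146,35),rate=.12); print(sp())
    d=viewer.get_image('wrist');cv2.imwrite('pics/w9.png',d['image'][:,:,::-1])
    r.move_linear(g(-100,35),rate=.07); print(sp())
    if np.linalg.norm(r.observe()['force'])<20: r.move_linear(g(10,35),rate=.1); print(sp())
d=viewer.get_image('scene');cv2.imwrite('pics/sc9.png',cv2.resize(d['image'][180:290,130:310,::-1],None,fx=4,fy=4,interpolation=cv2.INTER_CUBIC))
```

```text
t 55.72 F [-0.  -0.4 -0.8] w 0.0300
[-0.3  0.8  1.3]
t 56.46 F [0.1 0.8 0.7] w 0.0306
t 57.32 F [-0.7  0.  -0. ] w 0.0299
t 58.57 F [ 0.6 -0.2 -0. ] w 0.0300
```

View pics/sc9.png

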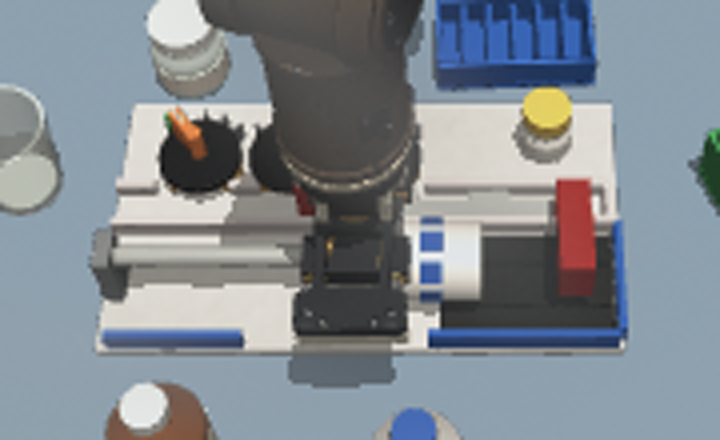

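Run:
```python
from h import *
g=lambda y,z:W(p,[55.5,y,z-ZO])[0]
r.move_linear(g(57,35),rate=.07); r.hold(.15); print(sp())
d=viewer.get_image('side');cv2.imwrite('pics/s10.png',cv2.resize(d['image'][140:250,150:270,::-1],None,fx=5,fy=5,interpolation=cv2.INTER_CUBIC))
d=viewer.get_image('scene');cv2.imwrite('pics/sc10.png',cv2.resize(d['image'][180:290,130:310,::-1],None,fx=4,fy=4,interpolation=cv2.INTER_CUBIC))
```

```text
t 59.59 F [0.3 0.3 0.4] w 0.0298
```

View pics/s10.png

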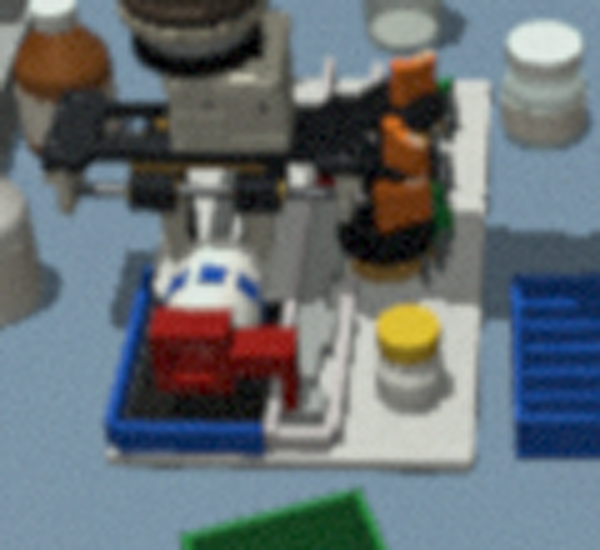

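View pics/sc10.png

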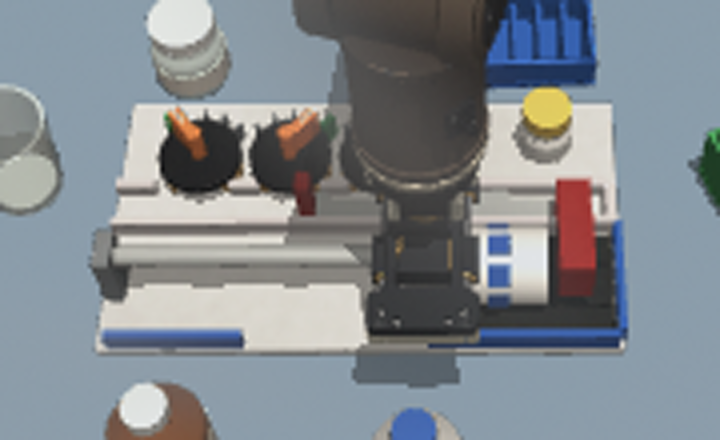

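Run:
```python
from h import *
g=lambda y,z:W(p,[55.5,y,z-ZO])[0]
r.move_linear(g(30,35),rate=.15); print(sp())
d=viewer.get_image('scene');cv2.imwrite('pics/sc11.png',cv2.resize(d['image'][180:290,130:310,::-1],None,fx=4,fy=4,interpolation=cv2.INTER_CUBIC))
m=models.place_of('scene','blade_drum')[0]; print(m,toR(p,ray(d,m['point'],.041)))
d=viewer.get_image('side');m=models.place_of('side','blade_drum')[0]; print(m,toR(p,ray(d,m['point'],.041)))
d=viewer.get_image('wrist');cv2.imwrite('pics/w11.png',d['image'][:,:,::-1])
```

```text
t 60.02 F [ 0.2 -0.1  0.6] w 0.0297
{'point': [254.8, 244.2], 'confidence': 0.81} [ 49.21812365 109.79757204  41.        ]
{'point': [190.1, 202.5], 'confidence': 0.78} [ 60.08869774 109.11499932  41.        ]
```

View pics/sc11.png

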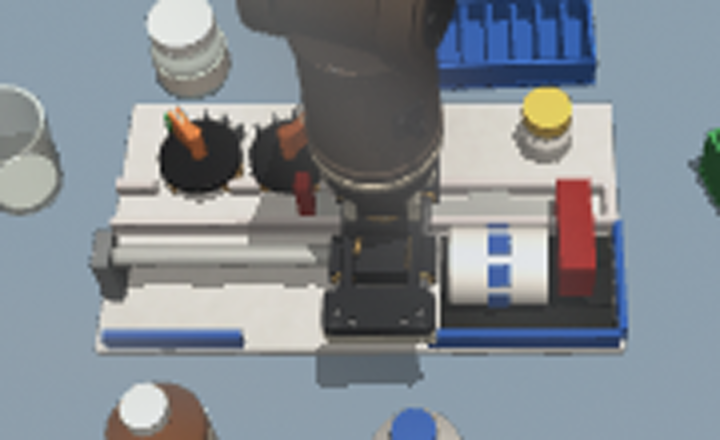

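View pics/w11.png

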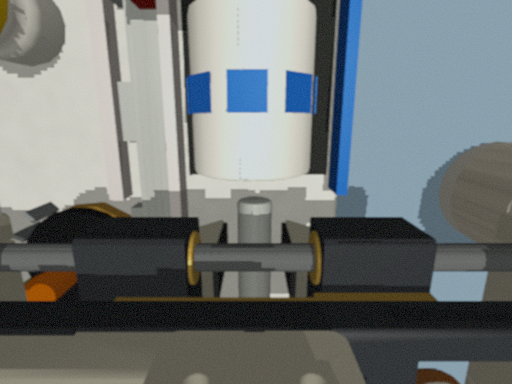

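Run:
```python
from h import *
g=lambda y,z:W(p,[55.5,y,z-ZO])[0]
r.move_linear(g(30,150),rate=.2)
r.goto([0.475,-0.12,0.20],np.array([[1,0,0],[0,-1,0],[0,0,-1.]])); print(sp())
d=viewer.get_image('wrist');np.save('w12.npy',d,allow_pickle=True);cv2.imwrite('pics/w12.png',cv2.resize(d['image'][0:190,40:400,::-1],None,fx=2.2,fy=2.2,interpolation=cv2.INTER_CUBIC))
```

```text
t 62.23 F [ 0.4 -0.1 -0.5] w 0.0298
```

View pics/w12.png

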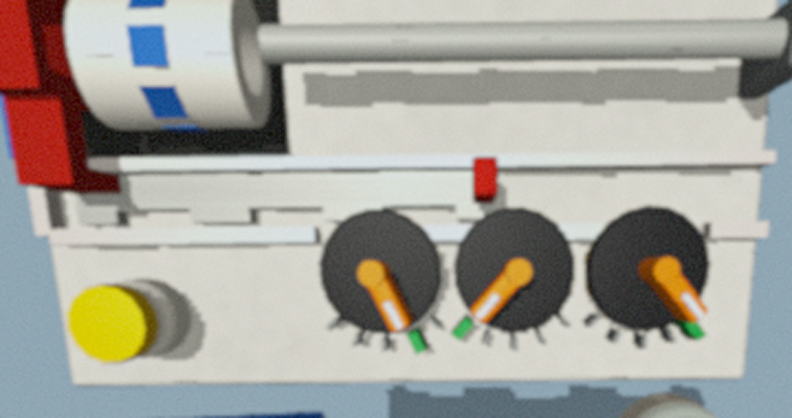

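Run:
```python
from h import *
job.job_done(); print(sp())
```

```text
the job is handed in; nothing more can be done
the job is handed in; nothing more can be done
```

The job is handed in at about 62 s of the 72 s allowed. The interface gives no verdict, so the results below are from my own camera checks.

**What I did**
- **Dials:** I gripped each vane and swung it about its dial's axis to the green mark.
- **Collar:** I pushed the red tab until the collar's rear face was at about y 152 mm in the rail frame, well past the bar's end at 60.
- **Drum:** I pushed it off low, with one finger on each side of the bar, and it dropped into the tray.

**Last checks**
- **Dials a and b:** my wrist picture measured 0.72 and -0.73 rad, against codes 0.70 and -0.75. I took it before the last turn of c, and did not remeasure them afterwards. In the final picture both still point at their marks.
- **Dial c:** it points at its mark, at about 0.5 rad by eye against the code 0.45. The collar also slid freely, which fits all three being set.
- **Drum:** it lies level in the tray with its middle at about (49–60, 110) mm in the rail frame. I judged it off the bar and down from the pictures and did not measure its height directly.
- **Bystanders:** none looked moved in the pictures.
- **Clearance:** the arm was clear of everything at hand-in.

**What went wrong or disagreed**
- **Tool length:** the real fingertips end about 30 mm short of the reported TCP. My first try at dial a closed on nothing; I found the offset from the pictures and a light touch on the disc, then corrected for it.
- **Dial c:** it stood at 0.87 rad after its first turn, so I gripped it again and set it back before moving the collar. I did not find out why; the arm may have brushed it as it moved away.

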